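# Sort the stove parts into the sample trays

### The job

The parts of a dismantled stove lie mixed on the repair bench: two burner caps, two brass tees and a control knob. Put each loose part into the tray whose mounted sample matches it, lying flat on the tray's floor (caps and knob right way up, none on top of another or propped on a wall). Leave the samples, the burner drum and the screwdriver as they are.

Things in the scene. Friction and masses are not known exactly. Their poses are not given: they have to be found in the camera images.
- cap_a: Loose steel stove burner cap, a disc 48 mm in diameter and 20 mm high with upright sides to 16 mm, holes in its top; about 120 g. It starts lying right way up on the bench. Origin: centre of its underside; z up. The two caps are alike.
- cap_b: Loose steel stove burner cap, a disc 48 mm in diameter and 20 mm high with upright sides to 16 mm, holes in its top; about 120 g. It starts lying right way up on the bench. Origin: centre of its underside; z up. The two caps are alike.
- tee_a: Loose brass tee fitting lying flat on the bench, about 90 g: run 48 mm long between its end faces, along x; a branch reaching 24 mm from the run's axis along +y; collars 22 mm in diameter, 11 mm long at the three ends, pipe between 16 mm in diameter. Origin: where the axes cross, 11 mm above the surface it lies on; z up. The two tees are alike; either side may be up.
- tee_b: Loose brass tee fitting lying flat on the bench, about 90 g: run 48 mm long between its end faces, along x; a branch reaching 24 mm from the run's axis along +y; collars 22 mm in diameter, 11 mm long at the three ends, pipe between 16 mm in diameter. Origin: where the axes cross, 11 mm above the surface it lies on; z up. The two tees are alike; either side may be up.
- knob: Loose black plastic stove control knob, about 40 g: a disc 44 mm in diameter and 8 mm high with an upright grip bar across its top, 40 mm long along x, 12 mm wide along y, from 8 to 28 mm above the underside. It starts bar up on the bench. Origin: centre of its underside; z up.
- tray_caps: White open tray fixed to the bench, 118 (x) x 168 (y) x 22 mm high, inside 110 x 160, walls and floor 4. Behind its +x side a wooden block 56 x 80 x 22 mm bears a fixed sample burner cap, 87 mm from the tray centre. Origin: centre of the tray's underside; x towards the sample, y along the long side, z up. The three trays stand side by side in any order, turned up to 0.2 rad; only samples differ.
- tray_tees: White open tray fixed to the bench, 118 (x) x 168 (y) x 22 mm high, inside 110 x 160, walls and floor 4. Behind its +x side a wooden block 56 x 80 x 22 mm bears a fixed sample brass tee, 87 mm from the tray centre. Origin: centre of the tray's underside; x towards the sample, y along the long side, z up. The three trays stand side by side in any order, turned up to 0.2 rad; only samples differ.
- tray_knobs: White open tray fixed to the bench, 118 (x) x 168 (y) x 22 mm high, inside 110 x 160, walls and floor 4. Behind its +x side a wooden block 56 x 80 x 22 mm bears a fixed sample control knob, 87 mm from the tray centre. Origin: centre of the tray's underside; x towards the sample, y along the long side, z up. The three trays stand side by side in any order, turned up to 0.2 rad; only samples differ.
- drum: Bystander, to be left alone: dark perforated burner drum standing upright on the bench at the right (-y) side of the work, 96 mm in diameter, 92 mm high, about 0.6 kg. Origin: centre of its underside.
- screwdriver: Bystander, to be left alone: screwdriver about 200 mm long lying on the bench at the left (+y) side of the work, along its x axis, handle to -x. Origin: on its underside near the middle.
Mind the look-alikes: they are no part of the job. What is shaped like the cap_b but purple is not meant. Leave any black or turquoise look-alike of the tray_caps alone.

How it is judged (in metres and radians):
At the end, for the whole second after the job is handed in: Each part rests in the tray with its sample, underside within 5 mm of the floor, caps and knob upright within 0.15 rad. From the tray's centre: cap and knob centres within 37 mm (x) and 62 mm (y), tee crossings within 48 and 73 mm. Drum and screwdriver unmoved (30 mm) (x of cap_a in the frame of tray_caps between -0.037 and 0.037 m and y of cap_a in the frame of tray_caps between -0.062 and 0.062 m and z of each of cap_a, cap_b in the frame of tray_caps below 0.009 m and angle between each of cap_a, cap_b, knob's own z axis and vertical below 0.15 rad and linear speed of each of cap_a, cap_b, tee_a, tee_b, knob below 0.02 m/s and angular speed of each of cap_a, cap_b, tee_a, tee_b, knob below 0.2 rad/s and x of cap_b in the frame of tray_caps between -0.037 and 0.037 m and y of cap_b in the frame of tray_caps between -0.062 and 0.062 m and x of tee_a in the frame of tray_tees between -0.048 and 0.048 m and y of tee_a in the frame of tray_tees between -0.073 and 0.073 m and z of each of tee_a, tee_b in the frame of tray_tees below 0.02 m and x of tee_b in the frame of tray_tees between -0.048 and 0.048 m and y of tee_b in the frame of tray_tees between -0.073 and 0.073 m and x of knob in the frame of tray_knobs between -0.037 and 0.037 m and y of knob in the frame of tray_knobs between -0.062 and 0.062 m and z of knob in the frame of tray_knobs below 0.009 m); the robot touches nothing.
It fails at once if the burner drum is moved more than 30 mm or tipped (distance of drum from where it was at the start of the episode above 0.03 m or angle between drum's own z axis and vertical above 0.3 rad).
It fails at once if the screwdriver is moved more than 30 mm (distance of screwdriver from where it was at the start of the episode above 0.03 m).
It also fails if it takes over 106 s, if anything falls off the work surface, if the arm or the gripper's body presses on something with over 40 N, if the wrist force passes 120 N, or if a joint passes its speed limit or range.

### The arm

A 7-joint arm with a two-finger parallel gripper is mounted at the origin on the work surface. World frame = base frame: x ahead of the robot, y to its left, z up, the work surface at z = 0. Lengths are in mm, angles in rad, forces in N, time in s.
With the tool pointing down it reaches from about 425 to 950 mm from the base axis. Payload 4.7 kg.
Tool frame: the origin (TCP) lies on the front face of the gripper's body, between the roots of the fingers; the fingertips stand 70 mm ahead of it and the grasp point (between the pads) lies 51 mm ahead of it; z points along the fingers, y is the line along which they close (so a half turn about z gives the same grasp; the last joint's range is limited). The gripper opens to 87 mm and grips with 3 to 60 N. Pads are 19 mm wide; open, the fingers measure 117 mm over their backs; the gripper's body (75 mm by 190 mm) begins 51 mm behind the grasp point.
Start: joints at [1.302, 0.469, -0.049, 1.532, 0.024, 1.141, -0.082], TCP at [160.361, -655.688, 292.273] pointing down, gripper open.
Joint ranges: [-2.59, 2.59], [-0.33, 1.99], [-1.39, 1.29], [0.1, 2.45], [-1.04, 4.18], [0.21, 1.99], [-2.66, 2.66]. Speed limits (rad/s): [2.57, 2.57, 3.14, 3.14, 3.14, 3.14, 3.14].

### API

Orientations are given as a rotation vector (axis times angle).
In Python, from cell import robot gives the robot as it stands. The module is installed in compiled form; this text tells all that it offers.
- The arm moves only by the tool move_arm, never from a script. Its argument "moves" is a list of rows, each an object of numbers: "hand": the closure, from -1 (fully open) to 1 (shut), so that 0 is half open; "dx", "dy", "dz": the shift along the tool's x, y, z each as a share of 0.1 m, from -1 to 1; "turn": the turn about the tool's z as a share of 2 rad, from -1 to 1. A call has 1 to 5 rows; each row is the pose to reach, as a shift and turn from the pose commanded when the call began, along the tool's axes at that moment; what a row does not reach only later rows make up. A row lasts 1/12 s, in which the tool goes at most 41.7 mm and 7.16 degrees, less where a joint would pass 70% of its speed; a pose out of reach is approached as far as the arm can. A call with a number of a shift or a turn outside -1 to 1 is refused whole. A call with a gripper value outside its range is refused whole. The fingers move at their own pace and stop on an object; the grip force is fixed at half the most. Time passes only in rows, so rows that repeat a pose let the fingers close. It gives the time, the measured TCP pose, the force, the opening and the grip force at its end, in the units of the state.
- robot.observe(): the state, without advancing time (a new reading comes with each control period).
- robot.capture(name): name is "side" or "top" or "wrist"; returns a dict with "pixels" (480x640x3 uint8, red, green, blue), "depth" (480x640 float32, mm along the optical axis (not along the pixel's ray), 0 where there is no reading), "intrinsics" (3x3 intrinsics, pixels), "k1" (the pictures are not rectified: a ray, as slopes to the right and down, at radius r is drawn at 1 + k1 r^2 times it, then the intrinsics apply), "eye" and "attitude" of the camera in the world; the wrist camera has in their place "hand_eye" (4x4, takes a point from camera to tool coordinates, whose origin is the TCP and whose axes are the flange's). Camera axes: x right, y up, looking along -z (the intrinsics and any distortion apply to the point x, -y, -z); pixel columns grow to the right and rows downward; lengths in mm; the calibration is good to about 2 mm. A picture is of the moment at which its call begins: read the wrist's pose just before it.
- robot.job_done(): hands the job in; it is judged then, once.
The state is a dict: "time": time; "qpos": joint angles; "joint_vel": joint speeds; "tau": joint torques, N m; "ee_pos": TCP position; "tcp_rot": TCP orientation; "force": force on the tool from outside, world axes, zero at the start; "wrist_torque": the same for the moment, N m; "gripper_width": finger opening in mm; "gripper_force": force on a finger pad.
Only numpy, scipy, OpenCV 4.12 (cv2) and the standard library are available. Lean on these libraries where they do the work, as an engineer would, in place of code of your own. Each camera call takes 0.05 s, during which the arm holds its last target. There are 200 camera calls.

## Working session

There is one attempt and no reset: what is moved stays moved. The work goes in short steps, Python scripts to look and compute and a tool call to move; the robot and the scene stay as the last step left them, time stands still between calls to the robot, and variables do not carry over. Pictures are saved under pics/ and viewed, at most 14 in all, crops included, and the job is handed in when it is done.

Besides the shell and the picture viewer there is one more tool, called after "Call:" as a command line: name --argument value ..., lists and objects as JSON in quotes. move_arm: Moves the arm, as the interface text tells. Its arguments: {"type":"object","properties":{"moves":{"type":"array"}},"required":["moves"]}

```bash
mkdir -p pics; cat > h.py <<'E'
import numpy as np, cv2
from cell import robot
from scipy.spatial.transform import Rotation as R
def cap(name):
    s=robot.observe(); c=robot.capture(name)
    if name=="wrist":
        T=np.eye(4);T[:3,:3]=R.from_rotvec(s["tcp_rot"]).as_matrix();T[:3,3]=s["ee_pos"]
        c["T"]=T@np.array(c["hand_eye"])
    else:
        T=np.eye(4);a=np.array(c["attitude"],float)
        T[:3,:3]=a if a.shape==(3,3) else R.from_rotvec(a).as_matrix();T[:3,3]=c["eye"];c["T"]=T
    return c
def rays(c,uv):
    K=np.array(c["intrinsics"],float);k=float(np.ravel(c["k1"])[0])
    p=cv2.undistortPoints(np.float64(uv).reshape(-1,1,2),K,np.array([k,0,0,0.])).reshape(-1,2)
    return np.c_[p[:,0],-p[:,1],-np.ones(len(p))]
def onplane(c,uv,z):
    d=rays(c,uv)@c["T"][:3,:3].T;o=c["T"][:3,3]
    return o+d*((z-o[2])/d[:,2])[:,None]
def bydepth(c,uv):
    uv=np.atleast_2d(uv);z=np.array([c["depth"][int(v),int(u)] for u,v in uv])
    return (rays(c,uv)*z[:,None])@c["T"][:3,:3].T+c["T"][:3,3]
def save(c,n): cv2.imwrite("pics/"+n+".png",cv2.cvtColor(c["pixels"],cv2.COLOR_RGB2BGR))
E
python3 - <<'E'
from h import *
import pickle
for n in("top","side"):
    c=cap(n);save(c,n);pickle.dump(c,open(n+".pkl","wb"));print(n,c["eye"],c["attitude"],c["k1"],c["intrinsics"])
print(robot.observe())
E
```

```text
top [ 277.03069893   63.75121933 1280.63833197] [ 0.07167724 -0.07494797 -1.57572416] -0.0047157122732597945 [[471.55729792   0.         328.80939066]
 [  0.         471.55729792 240.55957862]
 [  0.           0.           1.        ]]
side [  58.14469303 -575.01919798  898.44083932] [ 0.6755926  -0.16965943 -0.45726427] 0.02068852729630726 [[443.6080284    0.         320.80175617]
 [  0.         443.6080284  238.40753054]
 [  0.           0.           1.        ]]
{'time': 0.1, 'qpos': array([ 1.30209435,  0.46935912, -0.04856411,  1.53354823,  0.02413874,
        1.14102399, -0.08232018]), 'joint_vel': array([ 0.00037997, -0.00187236, -0.0001911 , -0.0044795 , -0.00048989,
        0.00225553,  0.00083266]), 'tau': array([ 2.67154501e-04, -5.09170389e+01, -8.13943427e-02, -2.36826199e+01,
       -6.15211087e-02,  3.45901342e-02,  6.49397498e-05]), 'ee_pos': array([ 160.21327473, -655.28755821,  291.31642262]), 'tcp_rot': array([-3.11732743e+00, -3.75567257e-01,  5.00349719e-04]), 'force': array([-0.87164032, -0.05798997, -0.83120593]), 'wrist_torque': array([0.0301283 , 0.05388759, 0.04627119]), 'gripper_force': 0.0, 'gripper_width': 87.10497895967627}
```

View pics/top.png

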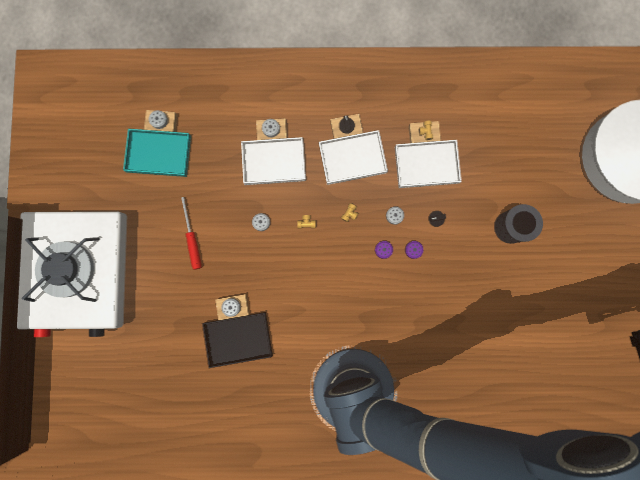

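View pics/side.png

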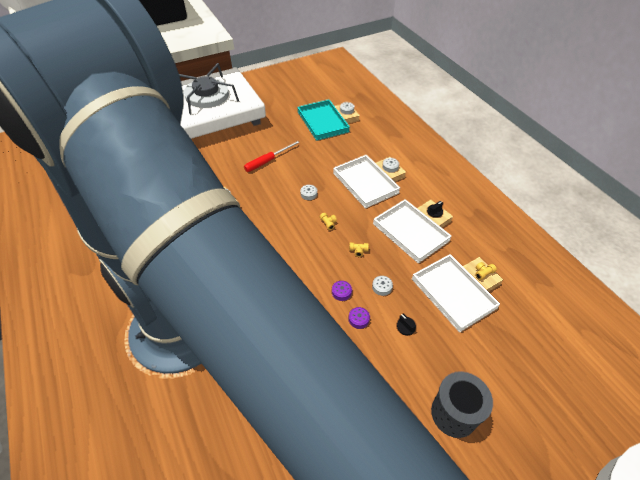

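```bash
cat > m.py <<'E'
from h import *
import pickle
c=pickle.load(open("top.pkl","rb"));im=c["pixels"];hsv=cv2.cvtColor(im,cv2.COLOR_RGB2HSV)
def blobs(m,lo,hi,box):
    u0,v0,u1,v1=box;mm=np.zeros_like(m);mm[v0:v1,u0:u1]=m[v0:v1,u0:u1]
    mm=cv2.morphologyEx(mm,cv2.MORPH_CLOSE,np.ones((3,3)))
    cs,_=cv2.findContours(mm,cv2.RETR_EXTERNAL,cv2.CHAIN_APPROX_NONE)
    return [k for k in cs if lo<cv2.contourArea(k)<hi]
def w(uv,z): return onplane(c,np.atleast_2d(uv),z)[:,:2]
box=(210,195,470,235)
for name,mask,z in(("cap",cv2.inRange(hsv,(0,0,90),(180,70,255)),16),("tee",cv2.inRange(hsv,(20,150,90),(32,255,255)),11),("knob",cv2.inRange(hsv,(0,0,0),(180,255,45)),8)):
    for k in blobs(mask,80,800,box):
        P=w(k[:,0,:],z).astype(np.float32);(cx,cy),(a,b),an=cv2.minAreaRect(P)
        (ex,ey),r=cv2.minEnclosingCircle(P)
        print(name,k[:,0].mean(0).round(),"rect",np.round([cx,cy,a,b,an],1),"circ",np.round([ex,ey,2*r],1), "mean z",bydepth(c,k[:,0].mean(0))[0].round(0))
        if name!="cap":
            m=np.zeros(mask.shape,np.uint8);cv2.drawContours(m,[k],-1,255,-1)
            q=np.argwhere(m>0)[:,::-1];W=w(q,z);C=W.mean(0);d=W-C;e,V=np.linalg.eigh(d.T@d);print("  centroid",C.round(1),"axis",np.degrees(np.arctan2(V[1,1],V[0,1])).round(1),e/len(d))
for k in blobs(cv2.inRange(hsv,(0,0,170),(180,50,255)),1500,5000,(235,125,470,195)):
    P=w(k[:,0,:],22).astype(np.float32);print("tray",k[:,0].mean(0).round(),np.round(np.hstack([np.ravel(t) for t in cv2.minAreaRect(P)]),1))
crop=im[100:260,220:480];cv2.imwrite("pics/crop.png",cv2.cvtColor(cv2.resize(crop,None,fx=3,fy=3,interpolation=cv2.INTER_CUBIC),cv2.COLOR_RGB2BGR))
E
python3 m.py
```

```text
cap [261. 222.] rect [448.2 245.1  46.4  45.8  44.9] circ [447.2 245.   49. ] mean z [447. 244.  23.]
cap [395. 215.] rect [ 463.8 -117.6   46.2   43.7   89.7] circ [ 463.8 -117.6   49.3] mean z [ 463. -118.   18.]
tray [428. 163.] [ 606.6 -210.7  117.6  168.7    4.2]
tray [273. 160.] [616.7 212.2 117.4 169.1   3.6]
tray [353. 156.] [625.8  -5.8 117.3 169.7  11.2]
```

View pics/crop.png

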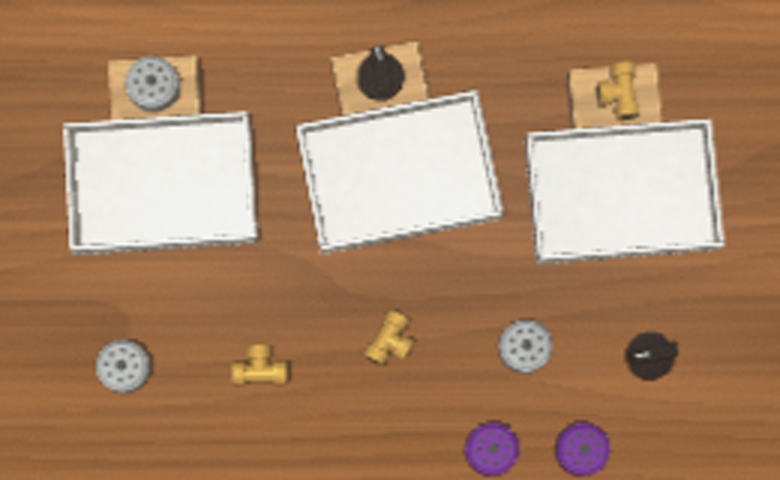

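The crop shows the grey caps at full-image (261,222) and (395,215). These match the description; the purple discs at (384,249) and (414,249) do not. The white trays are caps (273,160), knob (353,156) and tees (428,163). The turquoise (157,153) and black (238,340) trays are look-alikes to leave alone. Tees are at (307,222) and (349,212), the knob at (437,218). Their masks still need tuning.

```bash
cat >> m.py <<'E'
print("----")
print(hsv[222,307],hsv[213,349],hsv[222,430],hsv[222,330],hsv[220,437])
lab=cv2.cvtColor(im,cv2.COLOR_RGB2LAB).astype(int)
for name,mask,z in(("tee",cv2.inRange(hsv,(17,130,120),(35,255,255)),11),("knob",cv2.inRange(hsv,(0,0,0),(180,255,75)),8)):
    for k in blobs(mask,50,800,box):
        m=np.zeros(mask.shape,np.uint8);cv2.drawContours(m,[k],-1,255,-1)
        W=w(np.argwhere(m>0)[:,::-1],z);C=W.mean(0);d=W-C;e,V=np.linalg.eigh(d.T@d)
        P=W.astype(np.float32)
        print(name,k[:,0].mean(0).round(),"rect",np.round(np.hstack([np.ravel(t) for t in cv2.minAreaRect(P)]),1),"cen",C.round(1),"axis",np.degrees(np.arctan2(V[1,1],V[0,1])).round(1),np.sqrt(e/len(d)).round(1))
# tee by hand pixels (crop/3 + offset)
for t in([(232,373),(290,373),(260,348)],[(399,313),(374,359),(411,347)],[(676,348),(636,356),(650,357)]):
    print(w(np.array(t)/3+[220,100]-1/3,11).round(1).tolist())
E
python3 m.py|sed -n '/----/,$p'
```

```text
----
[ 19 155 201] [ 23 145 235] [10 85 69] [ 13 148 153] [ 8 71 54]
tee [306. 222.] rect [449.5 122.3  48.9  32.8  89.7] cen [446.8 122. ] axis 87.8 [ 9.  13.4]
tee [350. 213.] rect [470.4   1.2  34.5  50.   58.8] cen [471.7   3.1] axis 151.0 [ 8.9 13.1]
knob [437. 218.] rect [ 455.  -232.5   41.2   40.9   62.6] cen [ 455.4 -233.3] axis 115.1 [10.4 11.2]
[[441.4, 146.7], [441.1, 94.3], [464.1, 121.4]]
[[495.4, -4.9], [453.4, 18.2], [464.2, -15.4]]
[[461.9, -255.7], [454.8, -219.2], [453.8, -231.9]]
```

Call:
move_arm --moves '[{"hand": -1,"dx": 0,"dy": -1,"dz": 0,"turn": 0.12},{"hand": -1,"dx": 0,"dy": -1,"dz": 0,"turn": 0.12},{"hand": -1,"dx": 0,"dy": -1,"dz": 0,"turn": 0.12}]'

```text
time: 0.35
ee_pos: [135.2, -553.9, 290.7]
tcp_rot: [-3.136, 0.007, 0.003]
force: [-0.9, 0.5, -0.7]
gripper_width: 87.1
gripper_force: 0.0
```

Call:
move_arm --moves '[{"hand": -1,"dx": 0.8,"dy": -0.8,"dz": 0,"turn": 0},{"hand": -1,"dx": 0.8,"dy": -0.8,"dz": 0,"turn": 0},{"hand": -1,"dx": 0.8,"dy": -0.8,"dz": 0,"turn": 0}]'

```text
time: 0.6
ee_pos: [218.4, -475.7, 292.0]
tcp_rot: [-3.14, -0.002, -0.001]
force: [2.0, 0.1, 0.1]
gripper_width: 87.1
gripper_force: 0.0
```

Call:
move_arm --moves '[{"hand": -1,"dx": 0.8,"dy": -0.8,"dz": 0,"turn": 0},{"hand": -1,"dx": 0.8,"dy": -0.8,"dz": 0,"turn": 0},{"hand": -1,"dx": 0.8,"dy": -0.8,"dz": 0,"turn": 0}]'

```text
time: 0.85
ee_pos: [298.9, -395.4, 292.1]
tcp_rot: [-3.141, -0.005, -0.001]
force: [0.5, -0.4, -0.6]
gripper_width: 86.9
gripper_force: 0.0
```

Call:
move_arm --moves '[{"hand": -1,"dx": 0.8,"dy": -0.8,"dz": 0,"turn": 0},{"hand": -1,"dx": 0.8,"dy": -0.8,"dz": 0,"turn": 0},{"hand": -1,"dx": 0.8,"dy": -0.8,"dz": 0,"turn": 0}]'

```text
time: 1.1
ee_pos: [378.8, -315.3, 292.2]
tcp_rot: [-3.141, -0.005, -0.001]
force: [0.0, 0.0, 0.4]
gripper_width: 86.9
gripper_force: 0.0
```

Call:
move_arm --moves '[{"hand": -1,"dx": 0.7,"dy": -0.8,"dz": 0,"turn": 0},{"hand": -1,"dx": 0.7,"dy": -0.8,"dz": 0,"turn": 0},{"hand": -1,"dx": 0.7,"dy": -0.8,"dz": 0,"turn": 0},{"hand": -1,"dx": 0.7,"dy": -0.8,"dz": 0,"turn": 0}]'

```text
time: 1.43
ee_pos: [450.2, -233.0, 292.2]
tcp_rot: [-3.139, -0.016, -0.003]
force: [0.2, -0.2, -0.5]
gripper_width: 87.2
gripper_force: 0.0
```

```bash
python3 - <<'E'
from h import *
import pickle
c=cap("wrist");save(c,"w1");pickle.dump(c,open("w1.pkl","wb"));s=robot.observe();print(s["ee_pos"],s["tcp_rot"],s["time"],s["qpos"]);print(np.array(c["hand_eye"]).round(2))
E
```

```text
[ 448.1865684  -235.86327813  292.01101746] [-3.14060924e+00 -9.62047980e-03 -6.82221656e-05] 1.4833 [ 0.65766246  0.2114532  -0.29673138  1.91329207  0.07068941  1.02725057
 -1.23412132]
[[  0.     0.96   0.27  72.39]
 [  1.    -0.     0.     0.55]
 [  0.     0.27  -0.96 -93.24]
 [  0.     0.     0.     1.  ]]
```

View pics/w1.png

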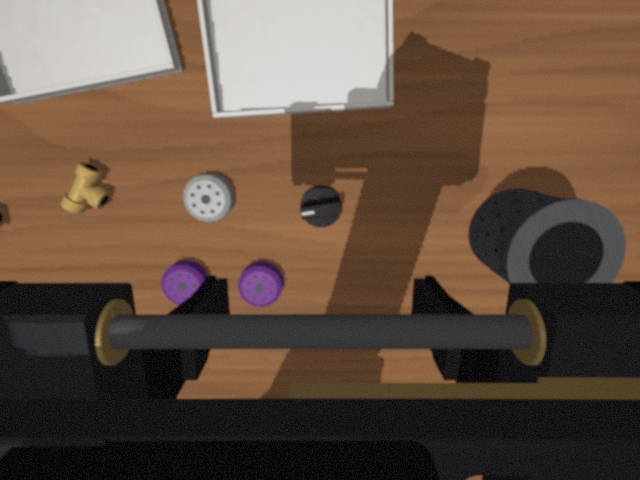

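The wrist view shows the knob at about (320,206), with its bar running from (302,212) to (340,202). The tee is at (85,188) and the cap at (208,198).

```bash
python3 - <<'E'
from h import *
import pickle
c=pickle.load(open("w1.pkl","rb"));print(c["T"][:3,3])
def p(n,uv,z): print(n,onplane(c,np.float64(uv),z).round(1)[:,:2].tolist())
p("knobdisc edges",[(300,206),(341,206),(320,227),(320,186)],6)
p("bar top",[(302,213),(339,203)],28)
p("cap edges",[(183,198),(233,198),(208,222),(208,174)],14)
p("drum top",[(506,245),(624,245)],92)
# edge-based bar angle
g=cv2.cvtColor(c["pixels"],cv2.COLOR_RGB2GRAY)[180:232,292:348]
cv2.imwrite("pics/k.png",cv2.resize(g,None,fx=10,fy=10,interpolation=cv2.INTER_CUBIC)*1)
E
```

```text
[ 522.4492736  -233.02038367  385.61108213]
knobdisc edges [[454.0, -211.7], [454.5, -254.2], [431.8, -232.7], [474.9, -232.2]]
bar top [[451.0, -214.9], [461.3, -251.0]]
cap edges [[462.2, -94.1], [462.8, -144.5], [437.7, -117.6], [486.5, -121.0]]
drum top [[438.9, -385.8], [440.0, -481.5]]
```

View pics/k.png

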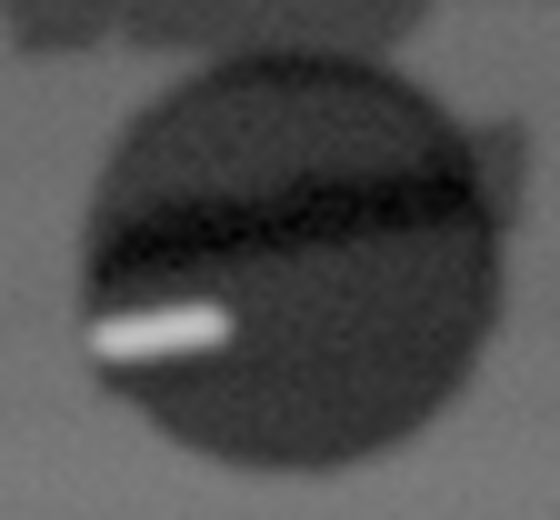

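Call:
move_arm --moves '[{"hand": -0.4,"dx": 0,"dy": 0,"dz": 0.4,"turn": 0.3},{"hand": -0.4,"dx": 0,"dy": 0,"dz": 0.8,"turn": 0.3},{"hand": -0.4,"dx": 0,"dy": 0,"dz": 1,"turn": 0.3},{"hand": -0.4,"dx": 0,"dy": 0,"dz": 1,"turn": 0.3},{"hand": -0.4,"dx": 0,"dy": 0,"dz": 1,"turn": 0.3}]'

```text
time: 1.9
ee_pos: [444.4, -239.7, 190.1]
tcp_rot: [2.997, -0.941, -0.008]
force: [0.1, -0.4, -0.2]
gripper_width: 64.1
gripper_force: 0.0
```

Call:
move_arm --moves '[{"hand": -0.4,"dx": 0,"dy": 0,"dz": 0,"turn": 0.3},{"hand": -0.4,"dx": 0,"dy": 0,"dz": 0,"turn": 0.3},{"hand": -0.4,"dx": 0,"dy": 0,"dz": 0,"turn": 0.3},{"hand": -0.4,"dx": 0,"dy": 0,"dz": 0,"turn": 0.3},{"hand": -0.4,"dx": 0,"dy": 0,"dz": 0,"turn": 0.3}]'

```text
time: 2.32
ee_pos: [445.4, -240.1, 192.0]
tcp_rot: [2.584, -1.784, -0.001]
force: [-0.4, 0.4, -0.7]
gripper_width: 60.8
gripper_force: 0.0
```

Call:
move_arm --moves '[{"hand": -0.4,"dx": 0,"dy": 0,"dz": 0,"turn": 0.09},{"hand": -0.4,"dx": 0,"dy": 0,"dz": 0,"turn": 0.09},{"hand": -0.4,"dx": 0,"dy": 0,"dz": 0,"turn": 0.09},{"hand": -0.4,"dx": 0,"dy": 0,"dz": 0,"turn": 0.09}]'

```text
time: 2.65
ee_pos: [445.8, -239.6, 192.1]
tcp_rot: [2.422, -2.0, -0.0]
force: [1.0, -0.1, -0.0]
gripper_width: 60.7
gripper_force: 0.0
```

```bash
cat >> h.py <<'E'
def goal(x,y,z=None):
    s=robot.observe();p=np.array(s["ee_pos"]);M=R.from_rotvec(s["tcp_rot"]).as_matrix()
    d=M.T@(np.array([x,y,p[2] if z is None else z])-p);print("p",p.round(1),"yaw",np.degrees(np.arctan2(M[1,0],M[0,0])).round(1),"tool shift/100:",(d/100).round(3),"t",s["time"],"w",round(s["gripper_width"],1),"gf",s["gripper_force"])
E
python3 -c "
from h import *
goal(454.5,-233,81)"
```

```text
p [ 445.8 -239.6  192.1] yaw -79.1 tool shift/100: [-0.049 -0.099  1.111] t 2.65 w 60.7 gf 0.0
```

Call:
move_arm --moves '[{"hand": -0.4,"dx": -0.05,"dy": -0.1,"dz": 0.4,"turn": 0},{"hand": -0.4,"dx": -0.05,"dy": -0.1,"dz": 0.8,"turn": 0},{"hand": -0.4,"dx": -0.05,"dy": -0.1,"dz": 0.8,"turn": 0}]'

```text
time: 2.9
ee_pos: [451.4, -230.1, 106.2]
tcp_rot: [2.421, -1.996, -0.021]
force: [-1.3, 1.0, -0.7]
gripper_width: 61.5
gripper_force: 0.0
```

Call:
move_arm --moves '[{"hand": -0.4,"dx": 0,"dy": 0,"dz": 0.15,"turn": 0},{"hand": -0.4,"dx": 0,"dy": 0,"dz": 0.31,"turn": 0},{"hand": -0.4,"dx": 0,"dy": 0,"dz": 0.31,"turn": 0},{"hand": 1,"dx": 0,"dy": 0,"dz": 0.31,"turn": 0},{"hand": 1,"dx": 0,"dy": 0,"dz": 0.31,"turn": 0}]'

```text
time: 3.32
ee_pos: [456.1, -232.5, 82.8]
tcp_rot: [-2.422, 2.0, -0.003]
force: [0.0, 0.0, 1.0]
gripper_width: 53.9
gripper_force: 0.0
```

Call:
move_arm --moves '[{"hand": 1,"dx": 0,"dy": 0,"dz": 0,"turn": 0},{"hand": 1,"dx": 0,"dy": 0,"dz": 0,"turn": 0},{"hand": 1,"dx": 0,"dy": 0,"dz": 0,"turn": 0},{"hand": 1,"dx": 0,"dy": 0,"dz": 0,"turn": 0},{"hand": 1,"dx": 0,"dy": 0,"dz": 0,"turn": 0}]'

```text
time: 3.73
ee_pos: [455.6, -231.8, 81.6]
tcp_rot: [-2.423, 2.0, -0.001]
force: [-0.0, 0.4, 1.1]
gripper_width: 22.7
gripper_force: 0.0
```

```bash
python3 -c "
from h import *
goal(625.8,-5.8,150)"
```

```text
p [ 455.6 -231.8   81.6] yaw -79.1 tool shift/100: [-1.896 -2.1   -0.684] t 3.7333 w 22.7 gf 0.0
```

Call:
move_arm --moves '[{"hand": 1,"dx": 0,"dy": 0,"dz": 0,"turn": 0},{"hand": 1,"dx": 0,"dy": 0,"dz": 0,"turn": 0},{"hand": 1,"dx": 0,"dy": 0,"dz": 0,"turn": 0},{"hand": 1,"dx": 0,"dy": 0,"dz": 0,"turn": 0}]'

```text
time: 4.07
ee_pos: [455.5, -231.8, 81.3]
tcp_rot: [2.423, -2.0, -0.0]
force: [-0.6, 0.4, 2.3]
gripper_width: 11.3
gripper_force: 30.0
```

Call:
move_arm --moves '[{"hand": 1,"dx": 0,"dy": 0,"dz": -0.2,"turn": 0},{"hand": 1,"dx": 0,"dy": 0,"dz": -0.5,"turn": 0},{"hand": 1,"dx": 0,"dy": 0,"dz": -0.8,"turn": 0},{"hand": 1,"dx": 0,"dy": 0,"dz": -0.8,"turn": 0}]'

```text
time: 4.4
ee_pos: [458.4, -233.1, 166.1]
tcp_rot: [-2.42, 1.998, -0.015]
force: [0.6, -1.0, -1.1]
gripper_width: 11.9
gripper_force: 30.0
```

Call:
move_arm --moves '[{"hand": 1,"dx": 0,"dy": 0,"dz": 0,"turn": -0.3},{"hand": 1,"dx": 0,"dy": 0,"dz": 0,"turn": -0.3},{"hand": 1,"dx": 0,"dy": 0,"dz": 0,"turn": -0.3},{"hand": 1,"dx": 0,"dy": 0,"dz": 0,"turn": -0.3},{"hand": 1,"dx": 0,"dy": 0,"dz": 0,"turn": -0.3}]'

```text
time: 4.82
ee_pos: [455.2, -231.7, 160.6]
tcp_rot: [-2.909, 1.186, 0.001]
force: [-1.3, -0.9, -1.0]
gripper_width: 12.0
gripper_force: 30.0
```

Call:
move_arm --moves '[{"hand": 1,"dx": 0,"dy": 0,"dz": 0,"turn": -0.3},{"hand": 1,"dx": 0,"dy": 0,"dz": 0,"turn": -0.3},{"hand": 1,"dx": 0,"dy": 0,"dz": 0,"turn": -0.3},{"hand": 1,"dx": 0,"dy": 0,"dz": 0,"turn": -0.3},{"hand": 1,"dx": 0,"dy": 0,"dz": 0,"turn": -0.3}]'

```text
time: 5.23
ee_pos: [455.2, -231.7, 160.6]
tcp_rot: [-3.129, 0.274, 0.001]
force: [-0.3, 0.4, -1.0]
gripper_width: 12.0
gripper_force: 30.0
```

Call:
move_arm --moves '[{"hand": 1,"dx": 0,"dy": 0,"dz": 0,"turn": -0.09},{"hand": 1,"dx": 0,"dy": 0,"dz": 0,"turn": -0.09},{"hand": 1,"dx": 0,"dy": 0,"dz": 0,"turn": -0.09},{"hand": 1,"dx": 0,"dy": 0,"dz": 0,"turn": -0.09}]'

```text
time: 5.57
ee_pos: [455.2, -231.8, 160.7]
tcp_rot: [-3.141, 0.003, 0.001]
force: [0.3, -0.3, -0.8]
gripper_width: 11.7
gripper_force: 30.0
```

```bash
python3 -c "
from h import *
goal(625.8,-5.8,150)"
```

```text
p [ 455.2 -231.8  160.7] yaw -0.1 tool shift/100: [ 1.701 -2.264  0.108] t 5.5667 w 11.7 gf 29.999812245368958
```

Call:
move_arm --moves '[{"hand": 1,"dx": 0.85,"dy": -0.9,"dz": 0,"turn": 0},{"hand": 1,"dx": 0.85,"dy": -0.9,"dz": 0,"turn": 0},{"hand": 1,"dx": 0.85,"dy": -0.9,"dz": 0,"turn": 0},{"hand": 1,"dx": 0.85,"dy": -0.9,"dz": 0,"turn": 0}]'

```text
time: 5.9
ee_pos: [546.4, -133.3, 162.1]
tcp_rot: [-3.136, -0.015, -0.011]
force: [0.5, 1.1, -0.1]
gripper_width: 11.9
gripper_force: 30.0
```

Call:
move_arm --moves '[{"hand": 1,"dx": 0.85,"dy": -0.9,"dz": 0,"turn": 0},{"hand": 1,"dx": 0.85,"dy": -0.9,"dz": 0,"turn": 0},{"hand": 1,"dx": 0.85,"dy": -0.9,"dz": 0,"turn": 0},{"hand": 1,"dx": 0.85,"dy": -0.9,"dz": 0,"turn": 0}]'

```text
time: 6.23
ee_pos: [630.4, -42.4, 161.8]
tcp_rot: [-3.135, -0.014, -0.01]
force: [0.4, 1.8, -0.3]
gripper_width: 11.4
gripper_force: 30.0
```

Call:
move_arm --moves '[{"hand": 1,"dx": 0,"dy": -0.46,"dz": 0,"turn": 0},{"hand": 1,"dx": 0,"dy": -0.46,"dz": 0.2,"turn": 0},{"hand": 1,"dx": 0,"dy": -0.46,"dz": 0.5,"turn": 0},{"hand": 1,"dx": 0,"dy": -0.46,"dz": 0.6,"turn": 0},{"hand": 1,"dx": 0,"dy": -0.46,"dz": 0.6,"turn": 0}]'

```text
time: 6.65
ee_pos: [623.1, -6.6, 98.0]
tcp_rot: [3.141, -0.002, -0.011]
force: [-0.1, -0.4, -1.0]
gripper_width: 12.0
gripper_force: 30.0
```

```bash
python3 -c "
from h import *
goal(625.8,-5.8,85.5)"
```

```text
p [623.1  -6.6  98. ] yaw -0.1 tool shift/100: [ 0.027 -0.008  0.125] t 6.65 w 12.0 gf 29.99986857175827
```

Call:
move_arm --moves '[{"hand": 1,"dx": 0,"dy": 0,"dz": 0.07,"turn": 0},{"hand": 1,"dx": 0,"dy": 0,"dz": 0.11,"turn": 0},{"hand": 1,"dx": 0,"dy": 0,"dz": 0.14,"turn": 0},{"hand": 1,"dx": 0,"dy": 0,"dz": 0.15,"turn": 0},{"hand": 1,"dx": 0,"dy": 0,"dz": 0.15,"turn": 0}]'

```text
time: 7.07
ee_pos: [625.8, -6.1, 86.7]
tcp_rot: [3.141, -0.001, 0.001]
force: [-0.6, 0.5, -0.7]
gripper_width: 11.8
gripper_force: 30.0
```

Call:
move_arm --moves '[{"hand": 0,"dx": 0,"dy": 0,"dz": 0,"turn": 0},{"hand": 0,"dx": 0,"dy": 0,"dz": 0,"turn": 0},{"hand": 0,"dx": 0,"dy": 0,"dz": 0,"turn": 0},{"hand": 0,"dx": 0,"dy": 0,"dz": 0,"turn": 0}]'

```text
time: 7.4
ee_pos: [625.8, -5.8, 86.6]
tcp_rot: [3.142, -0.0, 0.001]
force: [0.7, 0.6, -0.5]
gripper_width: 30.6
gripper_force: 0.0
```

Call:
move_arm --moves '[{"hand": -1,"dx": 0,"dy": 0,"dz": -0.3,"turn": 0},{"hand": -1,"dx": 0,"dy": 0,"dz": -0.8,"turn": 0},{"hand": -1,"dx": 0,"dy": 0,"dz": -0.8,"turn": 0},{"hand": -1,"dx": 0,"dy": 0,"dz": -0.8,"turn": 0}]'

```text
time: 7.73
ee_pos: [628.0, -5.4, 170.5]
tcp_rot: [-3.141, 0.0, -0.013]
force: [0.3, -1.0, -0.6]
gripper_width: 57.2
gripper_force: 0.0
```

```bash
python3 -c "
from h import *
goal(463,-118,150)"
```

```text
p [628.   -5.4 170.5] yaw -0.0 tool shift/100: [-1.651  1.126  0.191] t 7.7333 w 57.2 gf 0.0
```

Call:
move_arm --moves '[{"hand": -1,"dx": -0.8,"dy": 0.56,"dz": 0,"turn": 0},{"hand": -1,"dx": -0.8,"dy": 0.56,"dz": 0,"turn": 0},{"hand": -1,"dx": -0.8,"dy": 0.56,"dz": 0,"turn": 0}]'

```text
time: 7.98
ee_pos: [540.1, -65.6, 164.4]
tcp_rot: [3.139, -0.006, -0.012]
force: [-0.8, -1.6, -0.7]
gripper_width: 76.8
gripper_force: 0.0
```

Call:
move_arm --moves '[{"hand": -1,"dx": -0.82,"dy": 0.56,"dz": 0,"turn": 0},{"hand": -1,"dx": -0.82,"dy": 0.56,"dz": 0,"turn": 0},{"hand": -1,"dx": -0.82,"dy": 0.56,"dz": 0,"turn": 0},{"hand": -1,"dx": -0.82,"dy": 0.56,"dz": 0.3,"turn": 0},{"hand": -1,"dx": -0.82,"dy": 0.56,"dz": 0.4,"turn": 0}]'

```text
time: 8.4
ee_pos: [461.0, -118.8, 124.1]
tcp_rot: [-3.141, 0.004, 0.006]
force: [-0.2, 0.1, -0.8]
gripper_width: 87.1
gripper_force: 0.0
```

```bash
python3 -c "
from h import *
goal(463.5,-118,73)
c=cap('wrist');save(c,'w2')"
```

```text
p [ 461.  -118.8  124.1] yaw -0.2 tool shift/100: [ 0.027 -0.008  0.51 ] t 8.4 w 87.1 gf 0.0
```

View pics/w2.png

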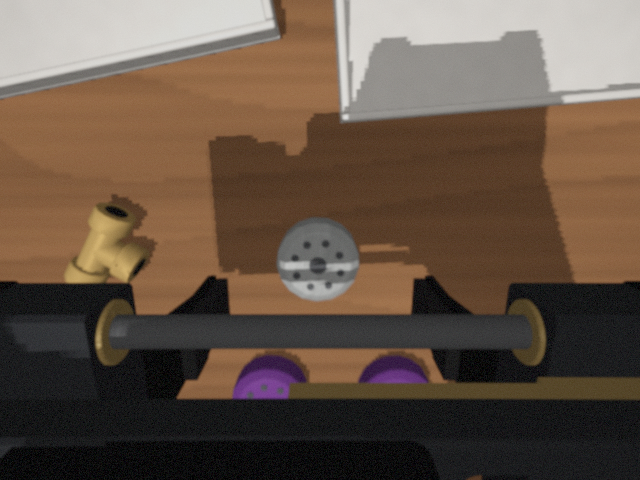

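The grey cap sits at (318,262), centred between the fingers, and the purple ones stay clear behind. I'll grasp it.

Call:
move_arm --moves '[{"hand": -1,"dx": 0,"dy": 0,"dz": 0.3,"turn": 0},{"hand": -1,"dx": 0,"dy": 0,"dz": 0.45,"turn": 0},{"hand": -1,"dx": 0,"dy": 0,"dz": 0.53,"turn": 0},{"hand": -1,"dx": 0,"dy": 0,"dz": 0.53,"turn": 0},{"hand": 1,"dx": 0,"dy": 0,"dz": 0.53,"turn": 0}]'

```text
time: 8.87
ee_pos: [464.1, -117.2, 73.3]
tcp_rot: [-3.141, -0.001, 0.0]
force: [0.4, -0.0, -0.2]
gripper_width: 84.5
gripper_force: 0.0
```

Call:
move_arm --moves '[{"hand": 1,"dx": 0,"dy": 0,"dz": 0,"turn": 0},{"hand": 1,"dx": 0,"dy": 0,"dz": 0,"turn": 0},{"hand": 1,"dx": 0,"dy": 0,"dz": 0,"turn": 0},{"hand": 1,"dx": 0,"dy": 0,"dz": 0,"turn": 0},{"hand": 1,"dx": 0,"dy": 0,"dz": 0,"turn": 0}]'

```text
time: 9.28
ee_pos: [463.8, -118.0, 73.7]
tcp_rot: [3.141, -0.001, 0.001]
force: [-0.6, -0.5, -0.1]
gripper_width: 55.2
gripper_force: 0.0
```

Call:
move_arm --moves '[{"hand": 1,"dx": 0,"dy": 0,"dz": 0,"turn": 0},{"hand": 1,"dx": 0,"dy": 0,"dz": -0.1,"turn": 0},{"hand": 1,"dx": 0,"dy": 0,"dz": -0.4,"turn": 0},{"hand": 1,"dx": 0,"dy": 0,"dz": -0.8,"turn": 0},{"hand": 1,"dx": 0,"dy": 0,"dz": -0.8,"turn": 0}]'

```text
time: 9.7
ee_pos: [467.3, -118.1, 159.4]
tcp_rot: [3.139, -0.0, 0.018]
force: [0.9, -0.5, -0.8]
gripper_width: 46.6
gripper_force: 30.0
```

```bash
python3 -c "
from h import *
goal(593,190.7,150)"
```

```text
p [ 467.3 -118.1  159.4] yaw -0.0 tool shift/100: [ 1.256 -3.088  0.101] t 9.7 w 46.6 gf 29.985347451874986
```

Call:
move_arm --moves '[{"hand": 1,"dx": 0.43,"dy": -1,"dz": 0,"turn": 0},{"hand": 1,"dx": 0.43,"dy": -1,"dz": 0,"turn": 0},{"hand": 1,"dx": 0.43,"dy": -1,"dz": 0,"turn": 0}]'

```text
time: 9.95
ee_pos: [507.9, -14.4, 154.4]
tcp_rot: [-3.14, -0.002, -0.005]
force: [0.4, -0.4, -1.2]
gripper_width: 46.8
gripper_force: 30.0
```

Call:
move_arm --moves '[{"hand": 1,"dx": 0.43,"dy": -1,"dz": 0,"turn": 0},{"hand": 1,"dx": 0.43,"dy": -1,"dz": 0,"turn": 0},{"hand": 1,"dx": 0.43,"dy": -1,"dz": 0,"turn": 0}]'

```text
time: 10.2
ee_pos: [550.7, 87.0, 154.0]
tcp_rot: [-3.139, -0.006, -0.003]
force: [0.5, -0.5, -1.3]
gripper_width: 46.7
gripper_force: 30.0
```

Call:
move_arm --moves '[{"hand": 1,"dx": 0.43,"dy": -1,"dz": 0,"turn": 0},{"hand": 1,"dx": 0.43,"dy": -1,"dz": 0,"turn": 0},{"hand": 1,"dx": 0.43,"dy": -1,"dz": 0,"turn": 0},{"hand": 1,"dx": 0.43,"dy": -1,"dz": 0,"turn": 0}]'

```text
time: 10.53
ee_pos: [593.4, 190.3, 154.0]
tcp_rot: [-3.135, -0.013, -0.004]
force: [-0.2, 0.9, -1.7]
gripper_width: 46.9
gripper_force: 30.0
```

Call:
move_arm --moves '[{"hand": 1,"dx": 0,"dy": -0.09,"dz": 0.3,"turn": 0},{"hand": 1,"dx": 0,"dy": -0.09,"dz": 0.55,"turn": 0},{"hand": 1,"dx": 0,"dy": -0.09,"dz": 0.68,"turn": 0},{"hand": 1,"dx": 0,"dy": -0.09,"dz": 0.75,"turn": 0},{"hand": 1,"dx": 0,"dy": -0.09,"dz": 0.75,"turn": 0}]'

```text
time: 10.95
ee_pos: [592.1, 190.3, 78.1]
tcp_rot: [3.14, -0.001, -0.003]
force: [0.8, -0.6, -2.3]
gripper_width: 46.6
gripper_force: 30.0
```

```bash
python3 -c "
from h import *
goal(593,190.7,78)"
```

```text
p [592.1 190.3  78.1] yaw -0.0 tool shift/100: [ 0.009 -0.004  0.001] t 10.95 w 46.6 gf 29.984939347486943
```

Call:
move_arm --moves '[{"hand": -0.4,"dx": 0,"dy": 0,"dz": 0,"turn": 0},{"hand": -0.4,"dx": 0,"dy": 0,"dz": 0,"turn": 0},{"hand": -0.4,"dx": 0,"dy": 0,"dz": 0,"turn": 0},{"hand": -0.4,"dx": 0,"dy": 0,"dz": 0,"turn": 0},{"hand": -0.4,"dx": 0,"dy": 0,"dz": 0,"turn": 0}]'

```text
time: 11.37
ee_pos: [592.9, 191.1, 78.7]
tcp_rot: [-3.141, 0.001, -0.001]
force: [0.3, 0.8, -0.6]
gripper_width: 60.5
gripper_force: 0.0
```

Call:
move_arm --moves '[{"hand": -0.4,"dx": 0,"dy": 0,"dz": -0.3,"turn": 0},{"hand": -1,"dx": 0,"dy": 0,"dz": -0.8,"turn": 0},{"hand": -1,"dx": 0,"dy": 0,"dz": -0.8,"turn": 0},{"hand": -1,"dx": 0,"dy": 0,"dz": -0.8,"turn": 0}]'

```text
time: 11.7
ee_pos: [594.8, 192.3, 162.5]
tcp_rot: [-3.139, 0.001, -0.012]
force: [0.2, 0.0, -1.0]
gripper_width: 73.7
gripper_force: 0.0
```

Call:
move_arm --moves '[{"hand": -1,"dx": -0.75,"dy": -0.27,"dz": 0,"turn": 0},{"hand": -1,"dx": -0.75,"dy": -0.27,"dz": 0,"turn": 0},{"hand": -1,"dx": -0.75,"dy": -0.27,"dz": 0,"turn": 0}]'

```text
time: 11.95
ee_pos: [509.6, 221.0, 156.9]
tcp_rot: [3.14, 0.013, -0.013]
force: [-0.9, 0.6, -0.9]
gripper_width: 85.6
gripper_force: 0.0
```

Call:
move_arm --moves '[{"hand": -1,"dx": -0.7,"dy": -0.27,"dz": 0,"turn": 0},{"hand": -1,"dx": -0.7,"dy": -0.27,"dz": 0,"turn": 0},{"hand": -1,"dx": -0.7,"dy": -0.27,"dz": 0.2,"turn": 0},{"hand": -1,"dx": -0.7,"dy": -0.27,"dz": 0.3,"turn": 0},{"hand": -1,"dx": -0.7,"dy": -0.27,"dz": 0.3,"turn": 0}]'

```text
time: 12.37
ee_pos: [446.6, 243.9, 125.8]
tcp_rot: [3.139, -0.0, -0.007]
force: [1.1, 0.4, 0.4]
gripper_width: 86.8
gripper_force: 0.0
```

```bash
python3 -c "
from h import *
goal(447.5,245,73)
c=cap('wrist');save(c,'w3')
hsv=cv2.cvtColor(c['pixels'],cv2.COLOR_RGB2HSV)
m=cv2.inRange(hsv,(0,0,90),(180,60,255));m[:180]=0;m[330:]=0;m[:,:230]=0;m[:,410:]=0
k=max(cv2.findContours(cv2.morphologyEx(m,cv2.MORPH_CLOSE,np.ones((7,7))),0,1)[0],key=cv2.contourArea)
e=k[:,0].astype(float);print(cv2.minEnclosingCircle(k),cv2.minEnclosingCircle(onplane(c,e,17)[:,:2].astype(np.float32)))"
```

```text
p [446.6 243.9 125.8] yaw -0.0 tool shift/100: [ 0.011 -0.013  0.528] t 12.3667 w 86.8 gf 0.0
((314.65325927734375, 260.874267578125), 42.099369049072266) ((449.173583984375, 246.61441040039062), 25.494840621948242)
```

View pics/w3.png

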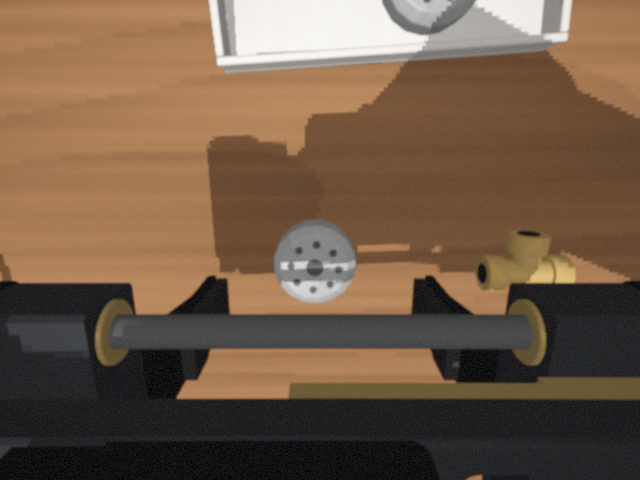

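The cap is at (315,261), about 1 mm off centre. The first cap lies in its tray at (428,10).

Call:
move_arm --moves '[{"hand": -1,"dx": 0.01,"dy": -0.01,"dz": 0.3,"turn": 0},{"hand": -1,"dx": 0.01,"dy": -0.01,"dz": 0.45,"turn": 0},{"hand": -1,"dx": 0.01,"dy": -0.01,"dz": 0.55,"turn": 0},{"hand": -1,"dx": 0.01,"dy": -0.01,"dz": 0.55,"turn": 0},{"hand": 1,"dx": 0.01,"dy": -0.01,"dz": 0.55,"turn": 0}]'

```text
time: 12.83
ee_pos: [449.3, 246.0, 73.2]
tcp_rot: [3.141, -0.002, -0.0]
force: [-0.5, 0.1, 0.3]
gripper_width: 84.7
gripper_force: 0.0
```

Call:
move_arm --moves '[{"hand": 1,"dx": 0,"dy": 0,"dz": 0,"turn": 0},{"hand": 1,"dx": 0,"dy": 0,"dz": 0,"turn": 0},{"hand": 1,"dx": 0,"dy": 0,"dz": 0,"turn": 0},{"hand": 1,"dx": 0,"dy": 0,"dz": 0,"turn": 0},{"hand": 1,"dx": 0,"dy": 0,"dz": 0,"turn": 0}]'

```text
time: 13.25
ee_pos: [448.9, 246.3, 73.7]
tcp_rot: [-3.141, 0.0, -0.001]
force: [0.6, 0.6, -0.2]
gripper_width: 55.1
gripper_force: 0.0
```

Call:
move_arm --moves '[{"hand": 1,"dx": 0,"dy": 0,"dz": 0,"turn": 0},{"hand": 1,"dx": 0,"dy": 0,"dz": 0,"turn": 0},{"hand": 1,"dx": 0,"dy": 0,"dz": -0.3,"turn": 0},{"hand": 1,"dx": 0,"dy": 0,"dz": -0.8,"turn": 0},{"hand": 1,"dx": 0,"dy": 0,"dz": -0.8,"turn": 0}]'

```text
time: 13.67
ee_pos: [450.6, 248.0, 157.9]
tcp_rot: [-3.137, -0.0, -0.011]
force: [1.2, 0.0, 0.0]
gripper_width: 47.0
gripper_force: 30.0
```

Call:
move_arm --moves '[{"hand": 1,"dx": 0.96,"dy": 0.06,"dz": 0,"turn": 0},{"hand": 1,"dx": 0.96,"dy": 0.06,"dz": 0,"turn": 0},{"hand": 1,"dx": 0.96,"dy": 0.06,"dz": 0,"turn": 0}]'

```text
time: 13.92
ee_pos: [550.7, 238.4, 153.9]
tcp_rot: [-3.141, 0.008, -0.01]
force: [1.1, -0.2, -1.0]
gripper_width: 46.4
gripper_force: 30.0
```

Call:
move_arm --moves '[{"hand": 1,"dx": 0.96,"dy": 0.06,"dz": 0,"turn": 0},{"hand": 1,"dx": 0.96,"dy": 0.06,"dz": 0,"turn": 0},{"hand": 1,"dx": 0.96,"dy": 0.06,"dz": 0,"turn": 0},{"hand": 1,"dx": 0.96,"dy": 0.06,"dz": 0,"turn": 0}]'

```text
time: 14.25
ee_pos: [644.5, 231.9, 152.1]
tcp_rot: [3.141, -0.008, 0.003]
force: [-0.0, -1.0, -1.1]
gripper_width: 47.0
gripper_force: 30.0
```

```bash
python3 -c "
from h import *
goal(640.4,233.7,78)"
```

```text
p [644.5 231.9 152.1] yaw -0.3 tool shift/100: [-0.042 -0.018  0.741] t 14.25 w 47.0 gf 29.992922547535272
```

Call:
move_arm --moves '[{"hand": 1,"dx": 0,"dy": 0,"dz": 0.3,"turn": 0},{"hand": 1,"dx": 0,"dy": 0,"dz": 0.55,"turn": 0},{"hand": 1,"dx": 0,"dy": 0,"dz": 0.68,"turn": 0},{"hand": 1,"dx": 0,"dy": 0,"dz": 0.75,"turn": 0},{"hand": 1,"dx": 0,"dy": 0,"dz": 0.75,"turn": 0}]'

```text
time: 14.67
ee_pos: [639.2, 234.4, 78.1]
tcp_rot: [3.14, 0.001, -0.004]
force: [0.1, 0.2, -0.4]
gripper_width: 47.2
gripper_force: 30.0
```

Call:
move_arm --moves '[{"hand": -0.4,"dx": 0,"dy": 0,"dz": 0,"turn": 0},{"hand": -0.4,"dx": 0,"dy": 0,"dz": 0,"turn": 0},{"hand": -0.4,"dx": 0,"dy": 0,"dz": 0,"turn": 0},{"hand": -0.4,"dx": 0,"dy": 0,"dz": 0,"turn": 0},{"hand": -0.4,"dx": 0,"dy": 0,"dz": 0,"turn": 0}]'

```text
time: 15.08
ee_pos: [640.8, 234.2, 78.6]
tcp_rot: [-3.141, 0.0, -0.001]
force: [-0.5, -0.0, -1.1]
gripper_width: 60.3
gripper_force: 0.0
```

Call:
move_arm --moves '[{"hand": -0.4,"dx": 0,"dy": 0,"dz": -0.3,"turn": 0},{"hand": -1,"dx": 0,"dy": 0,"dz": -0.8,"turn": 0},{"hand": -1,"dx": 0,"dy": 0,"dz": -0.8,"turn": 0},{"hand": -1,"dx": 0,"dy": 0,"dz": -0.8,"turn": 0}]'

```text
time: 15.42
ee_pos: [642.8, 235.4, 162.9]
tcp_rot: [-3.138, 0.001, -0.013]
force: [-0.4, 0.4, -0.4]
gripper_width: 73.6
gripper_force: 0.0
```

Call:
move_arm --moves '[{"hand": -1,"dx": -0.98,"dy": 0.56,"dz": 0,"turn": 0},{"hand": -1,"dx": -0.98,"dy": 0.56,"dz": 0,"turn": 0},{"hand": -1,"dx": -0.98,"dy": 0.56,"dz": 0,"turn": 0}]'

```text
time: 15.67
ee_pos: [539.1, 176.1, 156.6]
tcp_rot: [3.139, -0.001, -0.007]
force: [-0.2, 0.1, 0.4]
gripper_width: 85.5
gripper_force: 0.0
```

Call:
move_arm --moves '[{"hand": -1,"dx": -0.98,"dy": 0.56,"dz": 0,"turn": 0},{"hand": -1,"dx": -0.98,"dy": 0.56,"dz": 0,"turn": 0},{"hand": -1,"dx": -0.98,"dy": 0.56,"dz": 0,"turn": 0},{"hand": -1,"dx": -0.98,"dy": 0.56,"dz": 0.3,"turn": 0},{"hand": -1,"dx": -0.98,"dy": 0.56,"dz": 0.3,"turn": 0}]'

```text
time: 16.08
ee_pos: [440.8, 119.9, 125.2]
tcp_rot: [3.138, -0.002, -0.011]
force: [-0.4, 0.9, 0.1]
gripper_width: 87.3
gripper_force: 0.0
```

```bash
python3 -c "
from h import *
goal(443,122.3,73)
c=cap('wrist');save(c,'w4')
hsv=cv2.cvtColor(c['pixels'],cv2.COLOR_RGB2HSV)
print(hsv[265,320])
m=cv2.inRange(hsv,(17,120,40),(35,255,255));m[:180]=0;m[315:]=0;m[:,:230]=0;m[:,410:]=0
k=max(cv2.findContours(m,0,1)[0],key=cv2.contourArea)
e=k[:,0].astype(float);print(cv2.boundingRect(k),cv2.minAreaRect(onplane(c,e,11)[:,:2].astype(np.float32)))"
```

```text
p [440.8 119.9 125.2] yaw -0.1 tool shift/100: [ 0.025 -0.026  0.522] t 16.0833 w 87.3 gf 0.0
[ 20 115 220]
(269, 220, 88, 63) ((447.5458679199219, 123.3714828491211), (51.41415023803711, 38.14285659790039), 89.91851806640625)
```

View pics/w4.png

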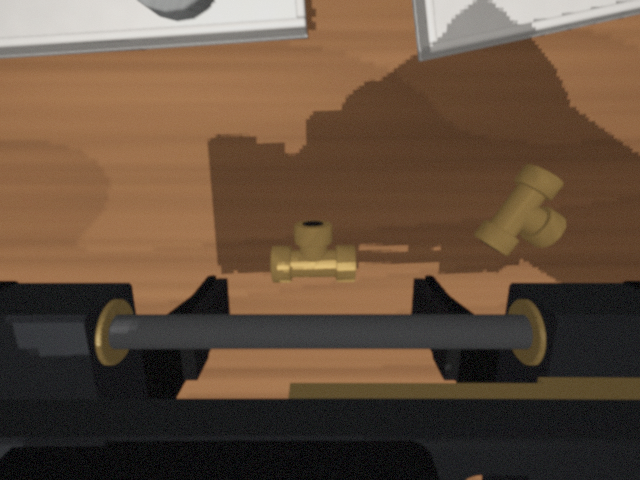

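The tee is centred at (314,264), run square to the closing line. The second tee is at (522,208), clear of the fingers.

Call:
move_arm --moves '[{"hand": -1,"dx": -0.01,"dy": -0.01,"dz": 0.3,"turn": 0},{"hand": -1,"dx": -0.01,"dy": -0.01,"dz": 0.45,"turn": 0},{"hand": -1,"dx": -0.01,"dy": -0.01,"dz": 0.55,"turn": 0},{"hand": -1,"dx": -0.01,"dy": -0.01,"dz": 0.55,"turn": 0},{"hand": 1,"dx": -0.01,"dy": -0.01,"dz": 0.55,"turn": 0}]'

```text
time: 16.55
ee_pos: [444.3, 123.8, 73.3]
tcp_rot: [-3.141, -0.001, 0.0]
force: [0.5, -0.3, -0.5]
gripper_width: 85.0
gripper_force: 0.0
```

Call:
move_arm --moves '[{"hand": 1,"dx": 0,"dy": 0,"dz": 0,"turn": 0},{"hand": 1,"dx": 0,"dy": 0,"dz": 0,"turn": 0},{"hand": 1,"dx": 0,"dy": 0,"dz": 0,"turn": 0},{"hand": 1,"dx": 0,"dy": 0,"dz": 0,"turn": 0},{"hand": 1,"dx": 0,"dy": 0,"dz": 0,"turn": 0}]'

```text
time: 16.97
ee_pos: [443.9, 123.2, 73.7]
tcp_rot: [-3.141, 0.001, -0.002]
force: [0.2, 0.0, -0.6]
gripper_width: 54.8
gripper_force: 0.0
```

Call:
move_arm --moves '[{"hand": 1,"dx": 0,"dy": 0,"dz": 0,"turn": 0},{"hand": 1,"dx": 0,"dy": 0,"dz": 0,"turn": 0},{"hand": 1,"dx": 0,"dy": 0,"dz": -0.3,"turn": 0},{"hand": 1,"dx": 0,"dy": 0,"dz": -0.8,"turn": 0},{"hand": 1,"dx": 0,"dy": 0,"dz": -0.8,"turn": 0}]'

```text
time: 17.38
ee_pos: [445.9, 124.4, 157.5]
tcp_rot: [-3.139, 0.0, -0.012]
force: [1.5, -0.8, -0.5]
gripper_width: 47.7
gripper_force: 30.0
```

```bash
python3 -c "
from h import *
a=np.radians(4.2)
for dx in(-30,30): goal(606.6+dx*np.cos(a),-210.7+dx*np.sin(a),78);print(606.6+dx*np.cos(a),-210.7+dx*np.sin(a))"
```

```text
p [445.9 124.4 157.5] yaw -0.0 tool shift/100: [1.302 3.375 0.797] t 17.3833 w 47.7 gf 29.989043176174164
576.6805656832663 -212.89714591382895
p [445.9 124.4 157.5] yaw -0.0 tool shift/100: [1.901 3.331 0.802] t 17.3833 w 47.7 gf 29.989043176174164
636.5194343167337 -208.50285408617103
```

Call:
move_arm --moves '[{"hand": 1,"dx": 0.33,"dy": 0.84,"dz": 0,"turn": 0},{"hand": 1,"dx": 0.33,"dy": 0.84,"dz": 0,"turn": 0},{"hand": 1,"dx": 0.33,"dy": 0.84,"dz": 0,"turn": 0}]'

```text
time: 17.63
ee_pos: [478.6, 32.4, 153.4]
tcp_rot: [3.138, -0.014, 0.003]
force: [-0.1, -0.8, -1.1]
gripper_width: 47.8
gripper_force: 30.0
```

Call:
move_arm --moves '[{"hand": 1,"dx": 0.33,"dy": 0.84,"dz": 0,"turn": 0},{"hand": 1,"dx": 0.33,"dy": 0.84,"dz": 0,"turn": 0},{"hand": 1,"dx": 0.33,"dy": 0.84,"dz": 0,"turn": 0}]'

```text
time: 17.88
ee_pos: [511.4, -52.5, 152.9]
tcp_rot: [3.138, -0.016, 0.002]
force: [0.4, 0.2, -0.0]
gripper_width: 47.4
gripper_force: 30.0
```

Call:
move_arm --moves '[{"hand": 1,"dx": 0.33,"dy": 0.84,"dz": 0,"turn": 0},{"hand": 1,"dx": 0.33,"dy": 0.84,"dz": 0,"turn": 0},{"hand": 1,"dx": 0.33,"dy": 0.84,"dz": 0,"turn": 0}]'

```text
time: 18.13
ee_pos: [544.1, -137.1, 152.8]
tcp_rot: [3.137, -0.016, 0.003]
force: [-0.8, -1.2, -1.5]
gripper_width: 47.8
gripper_force: 30.0
```

Call:
move_arm --moves '[{"hand": 1,"dx": 0.34,"dy": 0.84,"dz": 0,"turn": 0},{"hand": 1,"dx": 0.34,"dy": 0.84,"dz": 0,"turn": 0},{"hand": 1,"dx": 0.34,"dy": 0.84,"dz": 0,"turn": 0},{"hand": 1,"dx": 0.34,"dy": 0.84,"dz": 0,"turn": 0}]'

```text
time: 18.47
ee_pos: [576.5, -217.4, 152.3]
tcp_rot: [3.14, -0.012, -0.0]
force: [-0.6, 0.0, 0.1]
gripper_width: 47.6
gripper_force: 30.0
```

Call:
move_arm --moves '[{"hand": 1,"dx": 0,"dy": 0,"dz": 0.3,"turn": 0},{"hand": 1,"dx": 0,"dy": 0,"dz": 0.55,"turn": 0},{"hand": 1,"dx": 0,"dy": 0,"dz": 0.68,"turn": 0},{"hand": 1,"dx": 0,"dy": 0,"dz": 0.75,"turn": 0},{"hand": 1,"dx": 0,"dy": 0,"dz": 0.75,"turn": 0}]'

```text
time: 18.88
ee_pos: [576.1, -211.3, 77.9]
tcp_rot: [-3.141, -0.002, 0.003]
force: [0.2, -0.2, -1.3]
gripper_width: 48.0
gripper_force: 30.0
```

```bash
python3 -c "
from h import *
goal(576.7,-212.9,78)"
```

```text
p [ 576.1 -211.3   77.9] yaw 0.1 tool shift/100: [ 0.006  0.016 -0.001] t 18.8833 w 48.0 gf 29.993412494659424
```

Call:
move_arm --moves '[{"hand": -0.4,"dx": 0,"dy": 0,"dz": 0,"turn": 0},{"hand": -0.4,"dx": 0,"dy": 0,"dz": 0,"turn": 0},{"hand": -0.4,"dx": 0,"dy": 0,"dz": 0,"turn": 0},{"hand": -0.4,"dx": 0,"dy": 0,"dz": 0,"turn": 0},{"hand": -0.4,"dx": 0,"dy": 0,"dz": 0,"turn": 0}]'

```text
time: 19.3
ee_pos: [576.7, -212.9, 78.6]
tcp_rot: [3.141, -0.0, 0.001]
force: [-0.9, -0.5, 0.2]
gripper_width: 60.4
gripper_force: 0.0
```

Call:
move_arm --moves '[{"hand": -0.4,"dx": 0,"dy": 0,"dz": -0.3,"turn": 0},{"hand": -1,"dx": 0,"dy": 0,"dz": -0.8,"turn": 0},{"hand": -1,"dx": 0,"dy": 0,"dz": -0.8,"turn": 0},{"hand": -1,"dx": 0,"dy": 0,"dz": -0.8,"turn": 0}]'

```text
time: 19.63
ee_pos: [578.9, -213.3, 162.4]
tcp_rot: [3.139, -0.001, 0.012]
force: [-0.5, 0.1, 0.0]
gripper_width: 73.4
gripper_force: 0.0
```

Call:
move_arm --moves '[{"hand": -1,"dx": -0.34,"dy": -0.73,"dz": 0,"turn": 0},{"hand": -1,"dx": -0.34,"dy": -0.73,"dz": 0,"turn": 0},{"hand": -1,"dx": -0.34,"dy": -0.73,"dz": 0,"turn": 0}]'

```text
time: 19.88
ee_pos: [538.9, -131.9, 157.1]
tcp_rot: [-3.137, -0.014, 0.009]
force: [-0.2, 1.5, -0.2]
gripper_width: 85.6
gripper_force: 0.0
```

Call:
move_arm --moves '[{"hand": -1,"dx": -0.34,"dy": -0.73,"dz": 0,"turn": 0},{"hand": -1,"dx": -0.34,"dy": -0.73,"dz": 0,"turn": 0},{"hand": -1,"dx": -0.34,"dy": -0.73,"dz": 0,"turn": 0}]'

```text
time: 20.13
ee_pos: [504.8, -59.6, 157.3]
tcp_rot: [-3.138, -0.016, 0.008]
force: [0.1, 0.3, -1.0]
gripper_width: 86.7
gripper_force: 0.0
```

Call:
move_arm --moves '[{"hand": -1,"dx": -0.35,"dy": -0.73,"dz": 0,"turn": -0.3},{"hand": -1,"dx": -0.35,"dy": -0.73,"dz": 0,"turn": -0.3},{"hand": -1,"dx": -0.35,"dy": -0.73,"dz": 0,"turn": -0.3},{"hand": -1,"dx": -0.35,"dy": -0.73,"dz": 0,"turn": -0.3},{"hand": -1,"dx": -0.35,"dy": -0.73,"dz": 0,"turn": -0.3}]'

```text
time: 20.55
ee_pos: [472.9, 6.9, 157.7]
tcp_rot: [-2.997, -0.941, 0.002]
force: [0.3, 0.2, 0.4]
gripper_width: 87.0
gripper_force: 0.0
```

Call:
move_arm --moves '[{"hand": -1,"dx": 0,"dy": 0,"dz": 0.3,"turn": -0.23},{"hand": -1,"dx": 0,"dy": 0,"dz": 0.3,"turn": -0.23},{"hand": -1,"dx": 0,"dy": 0,"dz": 0.3,"turn": -0.23},{"hand": -1,"dx": 0,"dy": 0,"dz": 0.3,"turn": -0.23},{"hand": -1,"dx": 0,"dy": 0,"dz": 0.3,"turn": -0.23}]'

```text
time: 20.97
ee_pos: [473.1, 6.0, 127.3]
tcp_rot: [-2.708, -1.589, 0.002]
force: [-0.2, -0.3, -0.5]
gripper_width: 87.1
gripper_force: 0.0
```

```bash
python3 -c "
from h import *
goal(473.6,6.9,73)
c=cap('wrist');save(c,'w5')
"
```

```text
p [473.1   6.  127.3] yaw 60.8 tool shift/100: [0.01  0.001 0.543] t 20.9667 w 87.1 gf 0.0
```

View pics/w5.png

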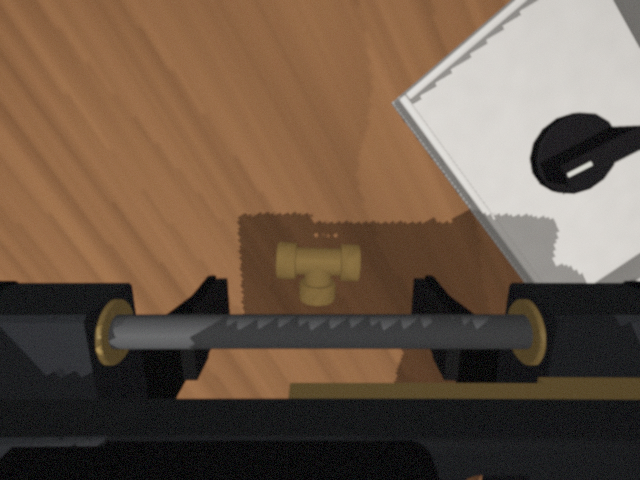

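The tee is at (318,262), aligned with the closing line. The knob lies bar-up in its tray at (570,150).

Call:
move_arm --moves '[{"hand": -1,"dx": 0.01,"dy": 0,"dz": 0.3,"turn": 0},{"hand": -1,"dx": 0.01,"dy": 0,"dz": 0.45,"turn": 0},{"hand": -1,"dx": 0.01,"dy": 0,"dz": 0.55,"turn": 0},{"hand": -1,"dx": 0.01,"dy": 0,"dz": 0.55,"turn": 0},{"hand": 1,"dx": 0.01,"dy": 0,"dz": 0.55,"turn": 0}]'

```text
time: 21.43
ee_pos: [474.0, 7.2, 73.1]
tcp_rot: [-2.711, -1.587, 0.001]
force: [0.9, 0.5, 0.1]
gripper_width: 84.6
gripper_force: 0.0
```

Call:
move_arm --moves '[{"hand": 1,"dx": 0,"dy": 0,"dz": 0,"turn": 0},{"hand": 1,"dx": 0,"dy": 0,"dz": 0,"turn": 0},{"hand": 1,"dx": 0,"dy": 0,"dz": 0,"turn": 0},{"hand": 1,"dx": 0,"dy": 0,"dz": 0,"turn": 0},{"hand": 1,"dx": 0,"dy": 0,"dz": 0,"turn": 0}]'

```text
time: 21.85
ee_pos: [474.3, 7.0, 73.7]
tcp_rot: [2.71, 1.587, 0.001]
force: [-0.2, -0.3, -1.3]
gripper_width: 54.9
gripper_force: 0.0
```

Call:
move_arm --moves '[{"hand": 1,"dx": 0,"dy": 0,"dz": 0,"turn": 0},{"hand": 1,"dx": 0,"dy": 0,"dz": 0,"turn": 0},{"hand": 1,"dx": 0,"dy": 0,"dz": -0.3,"turn": 0},{"hand": 1,"dx": 0,"dy": 0,"dz": -0.8,"turn": 0},{"hand": 1,"dx": 0,"dy": 0,"dz": -0.8,"turn": 0}]'

```text
time: 22.27
ee_pos: [476.6, 8.0, 157.5]
tcp_rot: [2.707, 1.587, 0.011]
force: [0.8, -0.1, -0.4]
gripper_width: 47.6
gripper_force: 29.9
```

Call:
move_arm --moves '[{"hand": 1,"dx": 0,"dy": 0,"dz": 0,"turn": 0.3},{"hand": 1,"dx": 0,"dy": 0,"dz": 0,"turn": 0.3},{"hand": 1,"dx": 0,"dy": 0,"dz": 0,"turn": 0.3},{"hand": 1,"dx": 0,"dy": 0,"dz": 0,"turn": 0.3},{"hand": 1,"dx": 0,"dy": 0,"dz": 0,"turn": 0.3}]'

```text
time: 22.68
ee_pos: [473.9, 6.9, 153.0]
tcp_rot: [3.061, 0.707, -0.0]
force: [-0.8, -0.1, -0.6]
gripper_width: 47.7
gripper_force: 29.9
```

Call:
move_arm --moves '[{"hand": 1,"dx": 0,"dy": 0,"dz": 0,"turn": 0.23},{"hand": 1,"dx": 0,"dy": 0,"dz": 0,"turn": 0.23},{"hand": 1,"dx": 0,"dy": 0,"dz": 0,"turn": 0.23},{"hand": 1,"dx": 0,"dy": 0,"dz": 0,"turn": 0.23},{"hand": 1,"dx": 0,"dy": 0,"dz": 0,"turn": 0.23}]'

```text
time: 23.1
ee_pos: [473.8, 7.0, 153.0]
tcp_rot: [3.141, -0.002, -0.0]
force: [0.2, 0.5, -1.3]
gripper_width: 47.6
gripper_force: 29.9
```

```bash
python3 -c "
from h import *
goal(636.5,-208.5,78)"
```

```text
p [473.8   7.  153. ] yaw -0.1 tool shift/100: [1.63  2.152 0.751] t 23.1 w 47.6 gf 29.93844509124756
```

Call:
move_arm --moves '[{"hand": 1,"dx": 0.54,"dy": 0.72,"dz": 0,"turn": 0},{"hand": 1,"dx": 0.54,"dy": 0.72,"dz": 0,"turn": 0},{"hand": 1,"dx": 0.54,"dy": 0.72,"dz": 0,"turn": 0}]'

```text
time: 23.35
ee_pos: [531.8, -71.4, 153.4]
tcp_rot: [3.138, -0.009, 0.007]
force: [0.7, -0.6, -1.3]
gripper_width: 47.8
gripper_force: 29.9
```

Call:
move_arm --moves '[{"hand": 1,"dx": 0.54,"dy": 0.72,"dz": 0,"turn": 0},{"hand": 1,"dx": 0.54,"dy": 0.72,"dz": 0,"turn": 0},{"hand": 1,"dx": 0.54,"dy": 0.72,"dz": 0,"turn": 0}]'

```text
time: 23.6
ee_pos: [585.3, -144.7, 153.1]
tcp_rot: [3.137, -0.01, 0.007]
force: [0.7, -1.3, -0.8]
gripper_width: 47.7
gripper_force: 29.9
```

Call:
move_arm --moves '[{"hand": 1,"dx": 0.55,"dy": 0.71,"dz": 0,"turn": 0},{"hand": 1,"dx": 0.55,"dy": 0.71,"dz": 0,"turn": 0},{"hand": 1,"dx": 0.55,"dy": 0.71,"dz": 0,"turn": 0},{"hand": 1,"dx": 0.55,"dy": 0.71,"dz": 0,"turn": 0},{"hand": 1,"dx": 0.55,"dy": 0.71,"dz": 0,"turn": 0}]'

```text
time: 24.02
ee_pos: [636.4, -207.9, 152.3]
tcp_rot: [-3.141, 0.0, 0.002]
force: [0.5, 1.7, -1.5]
gripper_width: 47.3
gripper_force: 29.9
```

Call:
move_arm --moves '[{"hand": 1,"dx": 0,"dy": 0,"dz": 0.3,"turn": 0},{"hand": 1,"dx": 0,"dy": 0,"dz": 0.55,"turn": 0},{"hand": 1,"dx": 0,"dy": 0,"dz": 0.68,"turn": 0},{"hand": 1,"dx": 0,"dy": 0,"dz": 0.75,"turn": 0},{"hand": 1,"dx": 0,"dy": 0,"dz": 0.75,"turn": 0}]'

```text
time: 24.43
ee_pos: [636.4, -206.2, 78.1]
tcp_rot: [-3.14, -0.003, 0.003]
force: [0.8, 0.6, -0.1]
gripper_width: 47.5
gripper_force: 30.0
```

Call:
move_arm --moves '[{"hand": -0.4,"dx": 0,"dy": 0,"dz": 0,"turn": 0},{"hand": -0.4,"dx": 0,"dy": 0,"dz": 0,"turn": 0},{"hand": -0.4,"dx": 0,"dy": 0,"dz": 0,"turn": 0},{"hand": -0.4,"dx": 0,"dy": 0,"dz": 0,"turn": 0},{"hand": -0.4,"dx": 0,"dy": 0,"dz": 0,"turn": 0}]'

```text
time: 24.85
ee_pos: [637.2, -208.0, 78.7]
tcp_rot: [3.141, -0.0, 0.001]
force: [0.6, 0.9, 0.2]
gripper_width: 60.5
gripper_force: 0.0
```

Call:
move_arm --moves '[{"hand": -0.4,"dx": 0,"dy": 0,"dz": -0.3,"turn": 0},{"hand": -0.4,"dx": 0,"dy": 0,"dz": -0.8,"turn": 0},{"hand": -0.4,"dx": 0,"dy": 0,"dz": -1,"turn": 0},{"hand": -0.4,"dx": 0,"dy": 0,"dz": -1,"turn": 0}]'

```text
time: 25.18
ee_pos: [640.8, -208.5, 185.8]
tcp_rot: [3.138, -0.001, 0.02]
force: [0.9, 0.3, 0.2]
gripper_width: 60.7
gripper_force: 0.0
```

Call:
move_arm --moves '[{"hand": -0.4,"dx": -1,"dy": 0,"dz": -1,"turn": 0},{"hand": -0.4,"dx": -1,"dy": 0,"dz": -1,"turn": 0},{"hand": -0.4,"dx": -1,"dy": 0,"dz": -1,"turn": 0},{"hand": -0.4,"dx": -1,"dy": 0,"dz": -1,"turn": 0},{"hand": -0.4,"dx": -1,"dy": 0,"dz": -1,"turn": 0}]'

```text
time: 25.6
ee_pos: [535.9, -208.9, 281.8]
tcp_rot: [3.138, -0.004, 0.007]
force: [-0.1, -0.6, -0.7]
gripper_width: 60.7
gripper_force: 0.0
```

```bash
python3 -c "
from h import *
goal(636.5,-208.5,78)
c=cap('top');s=cap('side');w=cap('wrist')
a=np.vstack([np.hstack([cv2.resize(c['pixels'][90:260,200:500],(400,227)),cv2.resize(s['pixels'][120:350,260:560],(400,307))[:227]]),np.hstack([cv2.resize(w['pixels'],(400,300)),cv2.resize(s['pixels'],(400,300))])])
cv2.imwrite('pics/end.png',a[:,:,::-1])"
```

```text
p [ 535.9 -208.9  281.8] yaw -0.1 tool shift/100: [ 0.998 -0.014  2.042] t 25.6 w 60.7 gf 0.0
```

View pics/end.png

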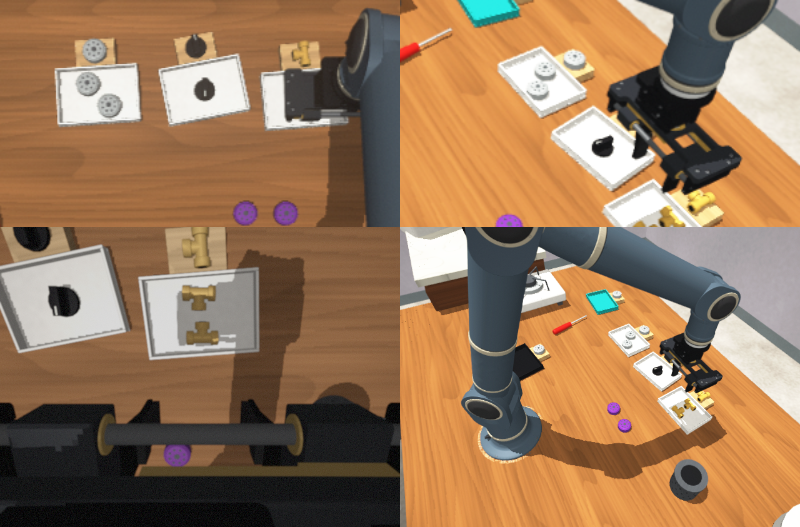

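The composite shows both caps flat in the left tray at (88,83) and (109,105). The knob is bar-up in the middle tray at (65,302), and both tees are flat in the right tray at (200,296) and (202,335). The drum and screwdriver look undisturbed.

```bash
python3 -c "
from cell import robot
print(robot.job_done())"
```

```text
the job is handed in; nothing more can be done
None
```

All five parts are in their matching trays and the job was handed in at about 26 s; the final pictures show them lying flat, but the hand-in call did not report a verdict.

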